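# Release a rinser nozzle from its quick coupling and park it

## Task

The yellow nozzle on the bottle rinser is due for descaling: push the coupling's sprung collar down gently, never harder than 15 N, until the nozzle pops up, then draw the nozzle straight up and out so that the collar springs back. Lower the nozzle into the empty hole of the wooden block, fully home and upright, let go, and leave the blue spare and the other things where they are.

Things in the scene. Friction and masses are not known exactly. Their poses are not given: they have to be found in the camera images.
- coupling: bottle-rinser coupling fixed upright on the counter: steel foot 80 mm across, 12 mm high, a steel barrel 29 mm across (top 58 mm up), and round it a copper-coloured collar whose flat press flange (66 mm across, 5 mm thick, hole 33 mm) slides straight down. Origin: centre of the foot's underside, on the barrel's axis; z up. The robot pressing on it with more than 15 N damages it.
- collar_low (a point): on the axis, 59 mm above the coupling's origin. The flange's top rests 0 to 18 mm higher than this, unmeasured: feel for it. The collar's spring: 4 N starts it, rising to 7 N at its full 10 mm stroke, then a stop with a few N/mm of give. The lock frees only in the last 2 mm of the stroke; then an ejector pops the nozzle up 8 mm between the fingers.
- barrel_top (a point): centre of the barrel's mouth, 58 mm above the coupling's origin. Locked, the nozzle's origin is 16 mm below this; popped up, 8 mm below, and it stays there when the collar is let go. From there it draws straight up and out against a few N of friction; as it comes out the collar snaps back up. Locked it cannot be drawn; wrenching it with 35 N damages it.
- nozzle: yellow rinser nozzle in the coupling, 58 mm tall, 0.09 to 0.18 kg. Origin: centre of its lower end, z up its axis. Above the origin: steel plug end diameter 18 mm, 0 to 8 mm; lock groove diameter 12 mm, 8 to 15 mm; stem diameter 18 mm, 15 to 30 mm; yellow body to grip, diameter 24 mm, 30 to 58 mm.
- holder: fixed wooden parking block 75 x 140 mm, 34 mm high, with two round holes side by side 66 mm apart along its y axis. Origin: centre of its underside.
- holder_hole0 (a point): centre of the mouth of the empty hole, on the block's top face: diameter 21 mm, 22 mm deep. A nozzle fully home stands on the hole's floor: its origin 22 mm below this point, its body's lower edge 8 mm above the block.
- spare: the blue-bodied spare nozzle, same shape, standing in the block's other hole; origin at its lower end. Leave it.
- blue_bottle: blue soap bottle, diameter 60 mm, 150 mm tall, bystander; origin at its foot
- amber_bottle: amber bottle, diameter 48 mm, 120 mm tall, bystander; origin at its foot
- bowl: white bowl, 140 mm across, 60 mm high, bystander; origin at its foot
- mug: blue mug, diameter 76 mm, 85 mm tall, bystander; origin at its foot
- dish_brush: flat brush with a wooden handle lying on the counter, bystander; origin on its handle's axis line at counter height
- salt_jar: glass jar with steel lid, diameter 52 mm, 70 mm tall, bystander; origin at its foot
Mind the look-alikes: they are no part of the job. Of the things that look like the coupling, the smallest one is meant.

How it is judged:
By the outcome, as a careful person would: the job done as asked, in the order asked, and still so for the second after the job is handed in, with the robot touching nothing.
It also fails if it takes over 58 s, if anything falls off the work surface, if the arm or the gripper's body presses on something with over 40 N, if the wrist force passes 120 N, or if a joint passes its speed limit or range.

## Robot

A 6-joint arm with a two-finger parallel gripper is mounted at the origin on the work surface. World frame = base frame: x ahead of the robot, y to its left, z up, the work surface at z = 0. Lengths are in m, angles in rad, forces in N, time in s.
With the tool pointing down it reaches from about 0.225 to 0.725 m from the base axis. Payload 3.1 kg.
Tool frame: the origin (TCP) lies at the very end of the fingers, on their centre line; the grasp point (between the pads) lies 19 mm behind it; z points along the fingers, y is the line along which they close (so a half turn about z gives the same grasp; the last joint's range is limited). The gripper opens to 85 mm and grips with 20 to 120 N. Pads are 22 mm wide; open, the fingers measure 114 mm over their backs; the gripper's body (76 mm by 85 mm) begins 54 mm behind the grasp point. The pads swing forward as they close: fully open they stand 13 mm farther back than shut.
Start: joints at [1.036, 0.048, 0.099, 1.622, 0, 1.443], TCP at [0.208, 0.482, 0.231] pointing down, gripper open.
Joint ranges: [-2.91, 2.91], [-0.99, 1.94], [-1.21, 1.42], [-2.12, 2.29], [-1.49, 1.47], [-3.14, 3.14]. Speed limits (rad/s): [2.79, 2.79, 3.14, 3.14, 3.14, 3.14].

## Interface

Orientations are given as a unit quaternion [w, x, y, z].
In Python, from rig import manip gives the robot as it stands.
- The arm moves only by the tool jog_arm, never from a script. Its argument "rows" is a list of rows, each a list of 3 entries, a list of its own where there are three numbers: the shift along the tool's x, y, z in mm, then the turn about the tool's z in rad, then the opening, from 0 (shut) to 1 (fully open). In form: [[[tx, ty, tz], roll, gripper], ...]. A call has 1 to 8 rows; each row is the pose to reach, as a shift and turn from the pose commanded when the call began, along the tool's axes at that moment; what a row does not reach only later rows make up. A row lasts 1/10 s, in which the tool goes at most 50 mm and 8.59 degrees, less where a joint would pass 70% of its speed; a pose out of reach is approached as far as the arm can. A call with a gripper value outside its range is refused whole. The fingers move at their own pace and stop on an object; "squeeze" is the grip in N (left out, the last holds). Time passes only in rows, so rows that repeat a pose let the fingers close. It gives the time, the measured TCP pose, the force, the opening and the grip force at its end, in the units of the state.
- manip.get_obs(): the state, without advancing time (a new reading comes with each control period).
- manip.grab_frame(name): name is "side" or "top"; returns the picture (420x560x3 uint8, red, green, blue); there is no depth.
- manip.camera_model(name): a dict with "fx", "fy", "cx", "cy" (pixels), "k1" (the pictures are not rectified: a ray, as slopes to the right and down, at radius r is drawn at 1 + k1 r^2 times it, then the intrinsics apply), "extrinsics" (4x4, takes a point from world to camera coordinates). Camera axes: x right, y up, looking along -z (the intrinsics and any distortion apply to the point x, -y, -z); pixel columns grow to the right and rows downward; lengths in m; the calibration is good to about 2 mm. A picture is of the moment at which its call begins. camera_model takes no time and is no camera call.
- manip.finish_job(): hands the job in; it is judged then, once.
The state is a dict: "clock": time; "qpos": joint angles; "joint_velocities": joint speeds; "joint_efforts": joint torques, N m; "tcp_pos": TCP position; "ee_rot": TCP orientation; "wrist_force": force on the tool from outside, world axes, zero at the start; "ft_torque": the same for the moment, N m; "width": finger opening in m; "grasp_force": force on a finger pad.
Only numpy, scipy, OpenCV 4.12 (cv2) and the standard library are available. Lean on these libraries where they do the work, as an engineer would, in place of code of your own. Each camera call takes 0.05 s, during which the arm holds its last target. There are 200 camera calls.

## Working session

There is one attempt and no reset: what is moved stays moved. The work goes in short steps, Python scripts to look and compute and a tool call to move; the robot and the scene stay as the last step left them, time stands still between calls to the robot, and variables do not carry over. Pictures are saved under pics/ and viewed, at most 10 in all, crops included, and the job is handed in when it is done.

Besides the shell and the picture viewer there is one more tool, called after "Emit:" by a JSON object that holds its "method" and its "body", one argument or row to a line. jog_arm: Moves the arm, as the interface text tells. Its arguments: {"type":"object","properties":{"rows":{"type":"array","items":{"type":"array"}},"squeeze":{"type":"number"}},"required":["rows"]}

```bash
mkdir -p pics; cat > h.py <<'E'
import numpy as np, cv2
from rig import manip
def snap(n,name):
    im=manip.grab_frame(n); cv2.imwrite(f'pics/{name}.png',im[:,:,::-1]); return im
def cam(n):
    c=manip.camera_model(n); E=np.array(c['extrinsics']); return c,E
def proj(n,P):
    c,E=cam(n); p=E[:3,:3]@np.array(P,float)+E[:3,3]; a=np.array([p[0],-p[1]])/-p[2]
    a=a*(1+c['k1']*(a@a)); return np.array([c['fx']*a[0]+c['cx'],c['fy']*a[1]+c['cy']])
def ray(n,uv):
    c,E=cam(n); d=np.array([(uv[0]-c['cx'])/c['fx'],(uv[1]-c['cy'])/c['fy']]); a=d.copy()
    for _ in range(20): a=d/(1+c['k1']*(a@a))
    R=E[:3,:3]; return -R.T@E[:3,3], R.T@np.array([a[0],-a[1],-1])
def onz(n,uv,z):
    o,d=ray(n,uv); return o+d*(z-o[2])/d[2]
def tri(u1,n1,u2,n2):
    o1,d1=ray(n1,u1);o2,d2=ray(n2,u2)
    s=np.linalg.lstsq(np.c_[d1,-d2],o2-o1,rcond=None)[0]
    return (o1+s[0]*d1+o2+s[1]*d2)/2, np.linalg.norm(o1+s[0]*d1-o2-s[1]*d2)
def blobs(im,lo,hi,minA=40):
    m=cv2.inRange(cv2.cvtColor(im,cv2.COLOR_RGB2HSV),lo,hi)
    n,l,s,c=cv2.connectedComponentsWithStats(m)
    return [(s[i].tolist(),c[i].round(1).tolist()) for i in range(1,n) if s[i][4]>=minA]
E
python3 - <<'E'
from h import *
np.set_printoptions(precision=3,suppress=True)
for n in('top','side'):
    im=snap(n,n+'0'); c,E=cam(n); print(n,c['fx'],c['k1'],-E[:3,:3].T@E[:3,3])
    print('yel',blobs(im,(22,120,90),(35,255,255))); print('cop',blobs(im,(5,90,60),(18,255,255),80))
    print('blue',blobs(im,(95,120,50),(130,255,255)))
s=manip.get_obs(); print(s)
E
```

```text
top 527.1113731085966 -0.1613132946354778 [ 0.261 -0.004  1.518]
yel []
cop [([0, 0, 72, 11, 207], [34.4, 3.7]), ([306, 88, 111, 74, 6305], [360.2, 125.1]), ([499, 96, 13, 62, 86], [504.8, 124.9]), ([19, 131, 6, 62, 82], [21.2, 160.1]), ([225, 150, 16, 16, 152], [232.7, 158.5]), ([320, 169, 32, 31, 581], [335.0, 184.3]), ([173, 223, 52, 31, 1189], [199.2, 238.3]), ([334, 223, 23, 23, 288], [345.0, 234.6]), ([272, 227, 33, 7, 176], [288.2, 230.4]), ([317, 274, 34, 34, 660], [333.3, 290.2])]
blue [([273, 131, 20, 26, 370], [282.7, 144.4]), ([96, 181, 20, 15, 44], [104.1, 188.1])]
side 425.14376273847154 -0.009396612776814741 [ 0.399 -0.898  0.595]
yel [([261, 253, 12, 16, 99], [266.1, 260.2])]
cop [([75, 49, 41, 104, 1170], [90.5, 100.5]), ([306, 131, 254, 239, 25835], [457.5, 267.7]), ([239, 177, 27, 33, 825], [252.3, 194.0]), ([331, 176, 18, 19, 267], [339.9, 185.7]), ([264, 231, 13, 28, 177], [269.9, 242.9]), ([311, 235, 45, 34, 958], [333.0, 251.6]), ([164, 243, 47, 35, 995], [187.2, 259.8]), ([251, 262, 33, 25, 457], [267.0, 274.3])]
blue [([284, 136, 21, 30, 522], [293.2, 150.3]), ([249, 171, 7, 11, 59], [252.2, 175.7]), ([360, 189, 27, 53, 1084], [373.3, 216.8])]
{'clock': 0.1, 'qpos': array([ 1.036,  0.049,  0.098,  1.622, -0.   ,  1.443]), 'joint_velocities': array([-0.002, -0.002,  0.002,  0.   ,  0.001,  0.001]), 'joint_efforts': array([  0.002, -33.985,  32.094,   0.016,  -0.   ,  -0.   ]), 'tcp_pos': array([0.207, 0.482, 0.23 ]), 'ee_rot': array([-0.   ,  0.202,  0.979, -0.001]), 'wrist_force': array([ 0.061,  0.173, -0.339]), 'ft_torque': array([-0.005, -0.021,  0.037]), 'grasp_force': 0.0, 'width': 0.08577173152331108}
```

View pics/top0.png

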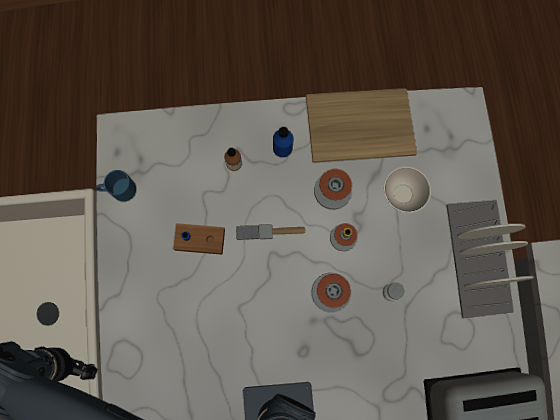

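View pics/side0.png

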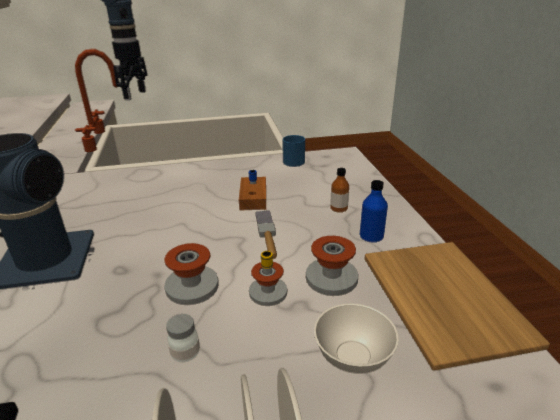

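The top view shows the small coupling with the yellow nozzle at about (345,235). The two larger ones at (335,187) and (332,291) are look-alikes. The wooden block is at (199,238), with the blue spare in its left hole (186,236) and the empty hole at (210,239). The side view agrees: yellow nozzle at (266,260), block at (253,193).

```bash
python3 - <<'E'
from h import *
np.set_printoptions(precision=4,suppress=True)
t=cv2.imread('pics/top0.png');s=cv2.imread('pics/side0.png')
a=cv2.resize(t[205:265,165:235],None,fx=5.5,fy=5.5,interpolation=cv2.INTER_CUBIC)
b=cv2.resize(t[205:265,315:375],None,fx=5.5,fy=5.5,interpolation=cv2.INTER_CUBIC)
c=cv2.resize(s[160:220,225:295],None,fx=3.6,fy=3.6,interpolation=cv2.INTER_CUBIC)
d=cv2.resize(s[235:310,230:300],None,fx=3.6,fy=3.6,interpolation=cv2.INTER_CUBIC)
W=np.zeros((600,780,3),np.uint8)
W[:330,:385]=a;W[:330,390:720]=b;W[335:335+216,:252]=c;W[330:600,300:552]=d
cv2.imwrite('pics/crops.png',W)
for z in(.062,.072):print('flange top',onz('top',(345.2,234.6),z),'side',onz('side',(266.9,272),z))
# block top contour
im=t[:,:,::-1].copy();m=cv2.inRange(cv2.cvtColor(im,cv2.COLOR_RGB2HSV),(5,90,60),(18,255,255))
m[:, :165]=0;m[:,235:]=0;m[:205]=0;m[265:]=0
cn=max(cv2.findContours(m,0,2)[0],key=cv2.contourArea);r=cv2.minAreaRect(cn);print(r)
for q in cv2.boxPoints(r):print(q,onz('top',q,.034))
print('ctr',onz('top',r[0],.034))
E
```

```text
flange top [ 0.4928 -0.228   0.062 ] side [ 0.493  -0.2373  0.062 ]
flange top [ 0.4912 -0.2265  0.072 ] side [ 0.4912 -0.2497  0.072 ]
((198.6844482421875, 238.4713134765625), (49.613590240478516, 27.251258850097656), 5.19442892074585)
[172.7459 249.7951] [0.4932 0.2627 0.034 ]
[175.2131 222.6557] [0.5715 0.252  0.034 ]
[224.623  227.1475] [0.547  0.1103 0.034 ]
[222.1558 254.2869] [0.4693 0.1223 0.034 ]
ctr [0.52   0.1866 0.034 ]
```

View pics/crops.png

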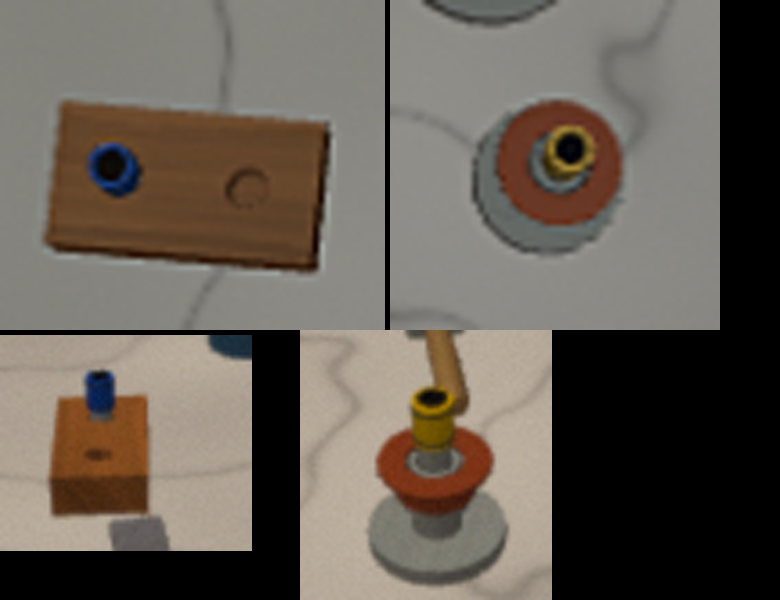

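The crops show the nozzle rim centre at about (347.1,232.0) in top and (266.8,254) in side. The empty hole is at about (209.6,238.8) in top and (251.8,192.9) in side.

```bash
python3 - <<'E'
from h import *
np.set_printoptions(precision=4,suppress=True)
print('noz',tri((347.1,232.0),'top',(266.8,254),'side'),onz('top',(347.1,232.0),.1),onz('side',(266.8,254),.1))
print('foot',onz('top',(343.3,237),.012),onz('side',(230+437/3.6-300/3.6-.4,235+(533-330)/3.6-.4),.012))
print('hole',tri((209.6,238.8),'top',(251.8,192.9),'side'),onz('top',(209.6,238.8),.034),onz('side',(251.8,192.9),.034))
print('spare',onz('top',(165+115/5.5-.4,205+166/5.5-.4),.070),onz('side',(225+99/3.6-.4,160+(377-335)/3.6-.4),.070))
from scipy.spatial.transform import Rotation as R
q=manip.get_obs()['ee_rot'];print(R.from_quat(np.r_[q[1:],q[0]]).as_matrix())
E
```

```text
noz (array([ 0.4946, -0.2283,  0.0993]), np.float64(0.0019180185660587674)) [ 0.4935 -0.2282  0.1   ] [ 0.4955 -0.2292  0.1   ]
foot [ 0.4942 -0.2294  0.012 ] [ 0.493  -0.2367  0.012 ]
hole (array([0.516 , 0.1554, 0.0336]), np.float64(0.0013470225281090274)) [0.5166 0.1553 0.034 ] [0.5152 0.1544 0.034 ]
spare [0.5271 0.2184 0.07  ] [0.5269 0.2191 0.07  ]
[[-0.9184  0.3957 -0.0011]
 [ 0.3957  0.9184 -0.0018]
 [ 0.0002 -0.0021 -1.    ]]
```

Emit:
{"method": "jog_arm", "body": {
  "rows": [
    [[-34,-34,0],-0.1,0.45],
    [[-68,-67,0],-0.2,0.45],
    [[-102,-101,0],-0.3,0.45],
    [[-136,-135,0],-0.407,0.45],
    [[-170,-168,0],-0.407,0.45],
    [[-204,-202,0],-0.407,0.45],
    [[-238,-236,0],-0.407,0.45],
    [[-272,-270,0],-0.407,0.45]
  ]
}}

```text
clock: 0.9
tcp_pos: [0.3508, 0.1248, 0.231]
ee_rot: [0.0, -0.0, 1.0, 0.0]
wrist_force: [1.5, 0.8, -0.2]
width: 0.0384
grasp_force: 0.0
```

```bash
cat >> h.py <<'E'
from scipy.spatial.transform import Rotation as Rn
np.set_printoptions(precision=4,suppress=True)
def to(P):
    s=manip.get_obs(); q=s['ee_rot']; M=Rn.from_quat(np.r_[q[1:],q[0]]).as_matrix()
    print('t',round(s['clock'],2),'tcp',s['tcp_pos'],'w',round(s['width'],4),'F',s['wrist_force'],'g',s['grasp_force'],'q',s['qpos'])
    print('x-axis',M[:,0],'yawerr of tool y from world y',np.arctan2(-M[0,1],M[1,1]),'shift mm',1000*M.T@(np.array(P)-s['tcp_pos']))
E
python3 -c "
from h import *
to([.494,-.2285,.16])"
```

```text
t 0.9 tcp [0.3508 0.1248 0.231 ] w 0.0384 F [ 1.5298  0.814  -0.2005] g 0.0 q [ 0.161  -0.3501 -0.2535  1.6673  0.0001  0.1604]
x-axis [-1.     -0.0006 -0.0001] yawerr of tool y from world y 0.0005750844115008627 shift mm [-143.0259 -353.3464   70.9325]
```

Emit:
{"method": "jog_arm", "body": {
  "rows": [
    [[-18,-44,9],0,0.45],
    [[-36,-88,18],0,0.45],
    [[-54,-132,27],0,0.45],
    [[-72,-176,35],0,0.45],
    [[-90,-221,44],0,0.45],
    [[-108,-265,53],0,0.45],
    [[-126,-309,62],0,0.45],
    [[-143,-353,70],0,0.45]
  ]
}}

```text
clock: 1.7
tcp_pos: [0.4938, -0.2282, 0.1601]
ee_rot: [-0.0, 0.0, 1.0, 0.0]
wrist_force: [0.7, 0.8, 0.1]
width: 0.0384
grasp_force: 0.0
```

Emit:
{"method": "jog_arm", "body": {
  "rows": [
    [[0,0,0],0,0.45],
    [[0,0,0],0,0.45]
  ]
}}

```text
clock: 1.9
tcp_pos: [0.4929, -0.2267, 0.1596]
ee_rot: [-0.002, 0.001, 1.0, 0.001]
wrist_force: [-0.9, 0.1, 0.6]
width: 0.0388
grasp_force: 0.0
```

```bash
python3 - <<'E'
from h import *
to([.494,-.2285,.16])
t=snap('top','t1');s=snap('side','s1')
print('exp tcp px',proj('side',manip.get_obs()['tcp_pos']),proj('side',(.494,-.2285,.1)))
W=np.zeros((560,780,3),np.uint8)
W[:400,:400]=cv2.resize(t[190:270,305:385,::-1],(400,400),interpolation=2)
W[:560,405:405+373]=cv2.resize(s[150:300,215:315,::-1],(373,560),interpolation=2)
cv2.imwrite('pics/c1.png',W)
E
```

```text
t 1.9 tcp [ 0.4929 -0.2267  0.1596] w 0.0388 F [-0.8547  0.0734  0.582 ] g 0.0 q [-0.555   0.0933  0.0046  1.4861  0.0004 -0.5532]
x-axis [-1.      0.0018  0.0032] yawerr of tool y from world y -0.0017894220695105147 shift mm [-1.1006 -1.7745 -0.4052]
exp tcp px [264.293  226.7864] [266.0118 253.9024]
```

View pics/c1.png

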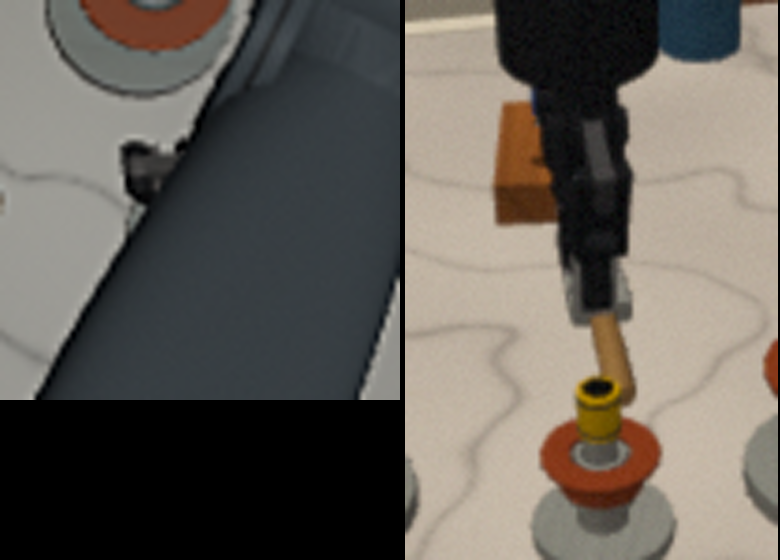

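The fingers are lined up over the nozzle in x: fingertips at about column 266.7, nozzle at 267.3 in the side view. I'm descending.

Emit:
{"method": "jog_arm", "body": {
  "rows": [
    [[-1,0,15],0,0.45],
    [[-1,0,30],0,0.45],
    [[-1,0,45],0,0.45],
    [[-1,0,60],0,0.45],
    [[-1,0,70],0,0.45],
    [[-1,0,70],0,0.45],
    [[-1,0,70],0,0.45],
    [[-1,0,70],0,0.45]
  ]
}}

```text
clock: 2.8
tcp_pos: [0.4953, -0.2268, 0.0922]
ee_rot: [0.001, -0.0, 1.0, -0.0]
wrist_force: [0.2, 0.4, 1.0]
width: 0.0382
grasp_force: 0.0
```

```bash
python3 - <<'E'
from h import *
to([.495,-.2285,.08])
E
```

```text
t 2.8 tcp [ 0.4953 -0.2268  0.0922] w 0.0382 F [0.1734 0.4247 1.0331] g 0.0 q [-0.5525  0.1122 -0.1096  1.3474  0.     -0.5526]
x-axis [-1.     -0.0001 -0.0014] yawerr of tool y from world y 7.084318279718655e-05 shift mm [ 0.3631 -1.6545 12.1576]
```

Emit:
{"method": "jog_arm", "body": {
  "rows": [
    [[0,-1.5,2],0,0.45],
    [[0,-1.5,4],0,0.45],
    [[0,-1.5,6],0,0.45],
    [[0,-1.5,8],0,0.45],
    [[0,-1.5,10],0,0.45],
    [[0,-1.5,12],0,0.45],
    [[0,-1.5,12],0,0.45]
  ]
}}

```text
clock: 3.5
tcp_pos: [0.4945, -0.2277, 0.0788]
ee_rot: [-0.0, -0.0, 1.0, 0.0]
wrist_force: [-0.7, -0.6, -0.7]
width: 0.0385
grasp_force: 0.0
```

Emit:
{"method": "jog_arm", "body": {
  "rows": [
    [[0,0,1],0,0.45],
    [[0,0,2],0,0.45],
    [[0,0,3],0,0.45],
    [[0,0,3],0,0.45]
  ]
}}

```text
clock: 3.9
tcp_pos: [0.4947, -0.2278, 0.0761]
ee_rot: [-0.0, -0.0, 1.0, 0.0]
wrist_force: [-0.4, -0.1, -0.2]
width: 0.0383
grasp_force: 0.0
```

Emit:
{"method": "jog_arm", "body": {
  "rows": [
    [[0,0,1],0,0.45],
    [[0,0,2],0,0.45],
    [[0,0,3],0,0.45],
    [[0,0,3],0,0.45]
  ]
}}

```text
clock: 4.3
tcp_pos: [0.4946, -0.2278, 0.0731]
ee_rot: [-0.0, -0.0, 1.0, 0.0]
wrist_force: [0.1, 0.1, 0.0]
width: 0.0383
grasp_force: 0.0
```

Emit:
{"method": "jog_arm", "body": {
  "rows": [
    [[0,0,1],0,0.45],
    [[0,0,2],0,0.45],
    [[0,0,3],0,0.45],
    [[0,0,3],0,0.45]
  ]
}}

```text
clock: 4.7
tcp_pos: [0.4946, -0.2278, 0.0701]
ee_rot: [-0.0, -0.0, 1.0, 0.0]
wrist_force: [-0.9, 0.2, 0.7]
width: 0.0385
grasp_force: 0.0
```

Emit:
{"method": "jog_arm", "body": {
  "rows": [
    [[0,0,1],0,0.45],
    [[0,0,2],0,0.45],
    [[0,0,3],0,0.45],
    [[0,0,3],0,0.45]
  ]
}}

```text
clock: 5.1
tcp_pos: [0.4947, -0.2278, 0.0671]
ee_rot: [-0.0, -0.0, 1.0, 0.0]
wrist_force: [-0.3, -0.3, -1.0]
width: 0.0383
grasp_force: 0.0
```

Emit:
{"method": "jog_arm", "body": {
  "rows": [
    [[0,0,1],0,0.45],
    [[0,0,2],0,0.45],
    [[0,0,3],0,0.45],
    [[0,0,3],0,0.45]
  ]
}}

```text
clock: 5.5
tcp_pos: [0.4946, -0.2278, 0.0641]
ee_rot: [-0.0, -0.0, 1.0, 0.0]
wrist_force: [-0.1, -0.1, 0.5]
width: 0.0387
grasp_force: 0.0
```

Emit:
{"method": "jog_arm", "body": {
  "rows": [
    [[0,0,1],0,0.45],
    [[0,0,2],0,0.45],
    [[0,0,3],0,0.45],
    [[0,0,3],0,0.45]
  ]
}}

```text
clock: 5.9
tcp_pos: [0.4946, -0.2278, 0.0611]
ee_rot: [-0.0, -0.0, 1.0, 0.0]
wrist_force: [-0.7, -0.3, 0.1]
width: 0.0383
grasp_force: 0.0
```

Emit:
{"method": "jog_arm", "body": {
  "rows": [
    [[0,0,1],0,0.45],
    [[0,0,2],0,0.45],
    [[0,0,3],0,0.45],
    [[0,0,3],0,0.45]
  ]
}}

```text
clock: 6.3
tcp_pos: [0.4948, -0.228, 0.0584]
ee_rot: [0.0, -0.0, 1.0, -0.0]
wrist_force: [-0.7, -0.2, -0.0]
width: 0.038
grasp_force: 0.0
```

Emit:
{"method": "jog_arm", "body": {
  "rows": [
    [[0,0,1],0,0.45],
    [[0,0,2],0,0.45],
    [[0,0,2],0,0.45]
  ]
}}

```text
clock: 6.6
tcp_pos: [0.4949, -0.228, 0.0567]
ee_rot: [0.0, -0.0, 1.0, -0.0]
wrist_force: [-1.5, 1.0, 4.1]
width: 0.0385
grasp_force: 1.9
```

Emit:
{"method": "jog_arm", "body": {
  "rows": [
    [[0,0,1],0,0.45],
    [[0,0,2],0,0.45],
    [[0,0,2],0,0.45]
  ]
}}

```text
clock: 6.9
tcp_pos: [0.4949, -0.228, 0.0544]
ee_rot: [0.0, -0.0, 1.0, -0.0]
wrist_force: [-2.2, 0.4, 4.9]
width: 0.0383
grasp_force: 2.2
```

Emit:
{"method": "jog_arm", "body": {
  "rows": [
    [[0,0,1],0,0.45],
    [[0,0,2],0,0.45],
    [[0,0,2],0,0.45]
  ]
}}

```text
clock: 7.2
tcp_pos: [0.4949, -0.228, 0.0524]
ee_rot: [0.0, -0.0, 1.0, -0.0]
wrist_force: [-1.1, 0.1, 4.8]
width: 0.0384
grasp_force: 2.4
```

Emit:
{"method": "jog_arm", "body": {
  "rows": [
    [[0,0,0.7],0,0.45],
    [[0,0,1.5],0,0.45],
    [[0,0,1.5],0,0.45]
  ]
}}

```text
clock: 7.5
tcp_pos: [0.4949, -0.228, 0.0507]
ee_rot: [0.0, -0.0, 1.0, -0.0]
wrist_force: [-0.6, 0.8, 3.0]
width: 0.0384
grasp_force: 1.7
```

Emit:
{"method": "jog_arm", "body": {
  "rows": [
    [[0,0,0.5],0,0.45],
    [[0,0,1],0,0.45],
    [[0,0,1],0,0.45]
  ]
}}

```text
clock: 7.8
tcp_pos: [0.4949, -0.228, 0.05]
ee_rot: [0.0, -0.0, 1.0, -0.0]
wrist_force: [-0.7, 0.9, 5.2]
width: 0.0384
grasp_force: 2.7
```

Emit:
{"method": "jog_arm", "body": {
  "rows": [
    [[0,0,0.5],0,0.45],
    [[0,0,1],0,0.45],
    [[0,0,1],0,0.45]
  ]
}}

```text
clock: 8.1
tcp_pos: [0.4949, -0.228, 0.0491]
ee_rot: [0.0, -0.0, 1.0, -0.0]
wrist_force: [-1.5, 0.5, 5.7]
width: 0.0383
grasp_force: 2.8
```

Emit:
{"method": "jog_arm", "body": {
  "rows": [
    [[0,0,0.3],0,0.45],
    [[0,0,0.6],0,0.45],
    [[0,0,0.6],0,0.45]
  ]
}}

```text
clock: 8.4
tcp_pos: [0.4949, -0.228, 0.0486]
ee_rot: [0.0, -0.0, 1.0, -0.0]
wrist_force: [-1.2, 1.2, 6.6]
width: 0.0387
grasp_force: 2.9
```

```bash
python3 - <<'E'
from h import *
to([.495,-.2285,.08])
s=snap('side','s2'); print(blobs(s,(22,120,90),(35,255,255),10))
print(proj('side',(.495,-.2285,.1)),proj('side',(.495,-.2285,.108)))
E
```

```text
t 8.4 tcp [ 0.4949 -0.228   0.0486] w 0.0387 F [-1.1853  1.1712  6.5581] g 2.904909609869719 q [-0.5548  0.1383 -0.1694  1.2626 -0.     -0.555 ]
x-axis [-1.     -0.0002 -0.0004] yawerr of tool y from world y 0.00017913126328722055 shift mm [ -0.0993  -0.485  -31.3819]
[]
[266.5142 253.8371] [266.3745 250.5201]
```

Emit:
{"method": "jog_arm", "body": {
  "rows": [
    [[0,0,0.4],0,0.45],
    [[0,0,0.8],0,0.45],
    [[0,0,0.8],0,0.45]
  ]
}}

```text
clock: 8.75
tcp_pos: [0.4949, -0.228, 0.0483]
ee_rot: [0.0, -0.0, 1.0, -0.0]
wrist_force: [-2.8, 1.0, 8.1]
width: 0.0381
grasp_force: 3.8
```

Emit:
{"method": "jog_arm", "body": {
  "rows": [
    [[0,0,0.3],0,0.45],
    [[0,0,0.6],0,0.45],
    [[0,0,0.6],0,0.45]
  ]
}}

```text
clock: 9.05
tcp_pos: [0.4949, -0.228, 0.0482]
ee_rot: [0.0, -0.0, 1.0, -0.0]
wrist_force: [-2.7, 1.4, 9.7]
width: 0.0386
grasp_force: 5.0
```

At the stop with about 9.7 N, so I'll raise the arm and check whether the nozzle popped up.

Emit:
{"method": "jog_arm", "body": {
  "rows": [
    [[0,0,0],0,0.45],
    [[0,0,-3],0,0.45],
    [[0,0,-8],0,0.45],
    [[0,0,-15],0,0.45],
    [[0,0,-35],0,0.45],
    [[0,0,-60],0,0.45],
    [[0,0,-90],0,0.45],
    [[0,0,-90],0,0.45]
  ]
}}

```text
clock: 9.85
tcp_pos: [0.4974, -0.2295, 0.1416]
ee_rot: [0.004, -0.0, 1.0, -0.002]
wrist_force: [0.7, -0.5, -0.4]
width: 0.0386
grasp_force: 0.0
```

```bash
python3 - <<'E'
from h import *
to([.495,-.2285,.08])
s=snap('side','s3'); print(blobs(s,(22,120,90),(35,255,255),10))
s0=cv2.imread('pics/side0.png')
W=np.zeros((560,760,3),np.uint8)
W[:,:373]=cv2.resize(s0[170:320,215:315],(373,560),interpolation=2)
W[:,380:753]=cv2.resize(s[170:320,215:315,::-1],(373,560),interpolation=2)
cv2.imwrite('pics/c3.png',W)
E
```

```text
t 9.85 tcp [ 0.4974 -0.2295  0.1416] w 0.0386 F [ 0.7466 -0.5246 -0.3841] g 0.0 q [-0.5548  0.0959 -0.0283  1.4381 -0.     -0.5549]
x-axis [-1.     -0.0002 -0.0072] yawerr of tool y from world y 0.00017743273083622202 shift mm [ 2.8105  1.2776 61.5995]
[([261, 248, 12, 18, 118], [266.1, 257.2])]
```

View pics/c3.png

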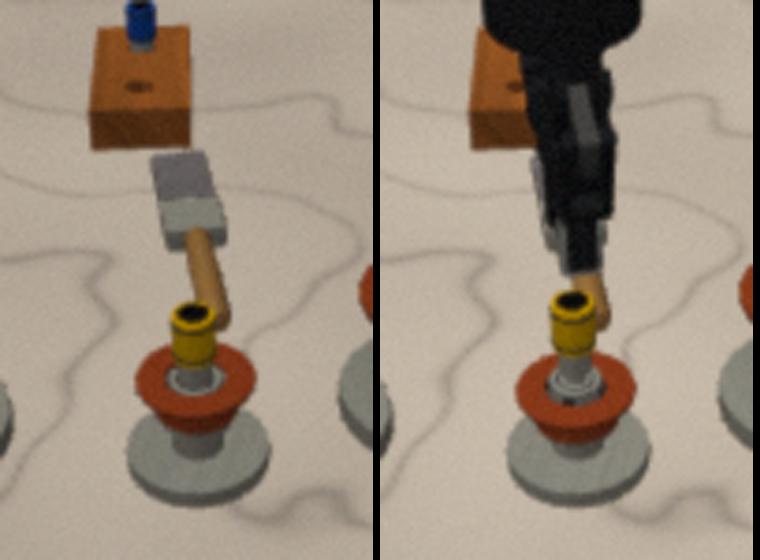

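The nozzle has popped up about 3 px, roughly 8 mm. Its rim is now at about (267,251), and the collar is staying down. Next I'll descend around the body and close.

Emit:
{"method": "jog_arm", "body": {
  "rows": [
    [[0,0,12],0,0.45],
    [[0,0,25],0,0.45],
    [[0,0,38],0,0.45],
    [[0,0,50],0,0.45],
    [[0,0,58],0,0.45],
    [[0,0,58],0,0.45],
    [[0,0,58],0,0.45],
    [[0,0,58],0,0.45]
  ]
}}

```text
clock: 10.7
tcp_pos: [0.4954, -0.2283, 0.0796]
ee_rot: [0.001, -0.0, 1.0, -0.0]
wrist_force: [0.4, -0.0, 0.2]
width: 0.0386
grasp_force: 0.0
```

Emit:
{"method": "jog_arm", "body": {
  "rows": [
    [[0,0,0],0,0.34],
    [[0,0,0],0,0.3],
    [[0,0,0],0,0.27],
    [[0,0,0],0,0.24],
    [[0,0,0],0,0.24],
    [[0,0,0],0,0.24]
  ],
  "squeeze": 20
}}

```text
clock: 11.3
tcp_pos: [0.4952, -0.228, 0.0796]
ee_rot: [0.001, -0.0, 1.0, -0.0]
wrist_force: [0.6, 2.0, 4.8]
width: 0.0233
grasp_force: 19.7
```

Emit:
{"method": "jog_arm", "body": {
  "rows": [
    [[0,0,-1],0,0.15],
    [[0,0,-2],0,0.15],
    [[0,0,-4],0,0.15],
    [[0,0,-6],0,0.15],
    [[0,0,-6],0,0.15]
  ],
  "squeeze": 40
}}

```text
clock: 11.8
tcp_pos: [0.4942, -0.2278, 0.085]
ee_rot: [-0.001, -0.0, 1.0, 0.0]
wrist_force: [-1.4, -0.3, 0.8]
width: 0.0229
grasp_force: 40.0
```

Emit:
{"method": "jog_arm", "body": {
  "rows": [
    [[0,0,-3],0,0.15],
    [[0,0,-6],0,0.15],
    [[0,0,-9],0,0.15],
    [[0,0,-12],0,0.15],
    [[0,0,-18],0,0.15],
    [[0,0,-30],0,0.15],
    [[0,0,-50],0,0.15],
    [[0,0,-75],0,0.15]
  ]
}}

```text
clock: 12.6
tcp_pos: [0.4941, -0.2275, 0.1603]
ee_rot: [-0.001, -0.0, 1.0, 0.0]
wrist_force: [0.4, -0.0, -2.4]
width: 0.0225
grasp_force: 39.7
```

Emit:
{"method": "jog_arm", "body": {
  "rows": [
    [[0,0,0],0,0.15],
    [[0,0,0],0,0.15],
    [[0,0,0],0,0.15]
  ]
}}

```text
clock: 12.9
tcp_pos: [0.4942, -0.2276, 0.1587]
ee_rot: [-0.001, -0.0, 1.0, 0.0]
wrist_force: [-0.5, 0.2, -1.9]
width: 0.0227
grasp_force: 39.7
```

```bash
python3 - <<'E'
from h import *
to([.516,.155,.16])
s=snap('side','s4'); print(blobs(s,(22,120,90),(35,255,255),10))
cv2.imwrite('pics/c4.png',cv2.resize(s[150:320,205:325,::-1],(423,600),interpolation=2))
E
```

```text
t 12.9 tcp [ 0.4942 -0.2276  0.1587] w 0.0227 F [-0.5145  0.2047 -1.854 ] g 39.72913920879364 q [-0.5548  0.0951  0.0047  1.4822 -0.     -0.555 ]
x-axis [-1.     -0.0002  0.0016] yawerr of tool y from world y 0.00019974528764550987 shift mm [-21.8476 382.582   -1.0087]
[]
```

View pics/c4.png

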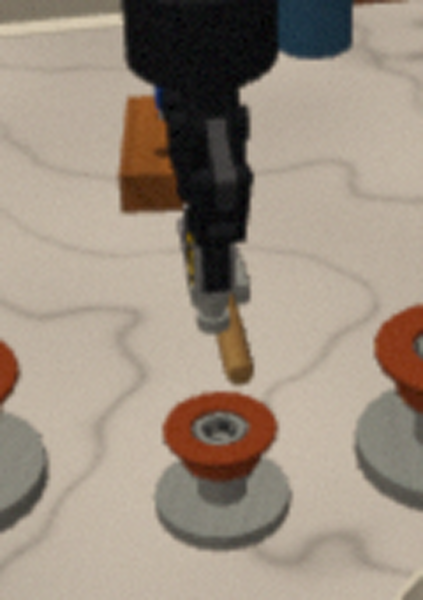

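The nozzle is out, with its plug end visible below the fingers at about (265,241), and the collar is back up around the empty barrel. Moving to the block.

Emit:
{"method": "jog_arm", "body": {
  "rows": [
    [[-1,25,0],0,0.15],
    [[-4,70,0],0,0.15],
    [[-7,117,0],0,0.15],
    [[-10,164,0],0,0.15],
    [[-13,211,0],0,0.15],
    [[-15,258,0],0,0.15],
    [[-17,300,0],0,0.15],
    [[-20,345,0],0,0.15]
  ]
}}

```text
clock: 13.75
tcp_pos: [0.5135, 0.1187, 0.1582]
ee_rot: [-0.001, -0.0, 1.0, -0.0]
wrist_force: [1.9, 0.2, -2.1]
width: 0.0227
grasp_force: 39.8
```

Emit:
{"method": "jog_arm", "body": {
  "rows": [
    [[-1,20,10],0,0.15],
    [[-2,37.5,25],0,0.15],
    [[-2,37.5,45],0,0.15],
    [[-2,37.5,50],0,0.15],
    [[-2,37.5,50],0,0.15],
    [[-2,37.5,50],0,0.15],
    [[-2,37.5,50],0,0.15]
  ]
}}

```text
clock: 14.45
tcp_pos: [0.5175, 0.1542, 0.111]
ee_rot: [0.001, 0.0, 1.0, 0.0]
wrist_force: [-0.4, -0.2, -0.9]
width: 0.0226
grasp_force: 39.9
```

```bash
python3 - <<'E'
from h import *
to([.516,.155,.06])
s=snap('side','s5');t=snap('top','t5')
p=manip.get_obs()['tcp_pos']
print('exp bottom side',proj('side',p-[0,0,.03]),'s4 exp',proj('side',(.4942,-.2276,.129)),'hole side',proj('side',(.516,.155,.034)),proj('top',(.516,.155,.034)))
W=np.zeros((500,800,3),np.uint8)
W[:,:400]=cv2.resize(s[140:240,215:295,::-1],(400,500),interpolation=2)
W[:400,400:]=cv2.resize(t[200:280,170:250,::-1],(400,400),interpolation=2)
cv2.imwrite('pics/c5.png',W)
E
```

```text
t 14.45 tcp [0.5175 0.1542 0.111 ] w 0.0226 F [-0.3691 -0.2216 -0.9477] g 39.86056387424469 q [ 0.1654  0.0918 -0.0939  1.3832 -0.0001  0.1661]
x-axis [-1.      0.0007 -0.0019] yawerr of tool y from world y -0.0006660650706616806 shift mm [ 1.5976  0.7668 50.9494]
exp bottom side [251.7605 177.7403] s4 exp [265.5154 241.4465] hole side [252.0384 192.7677] [209.734  239.0047]
```

View pics/c5.png

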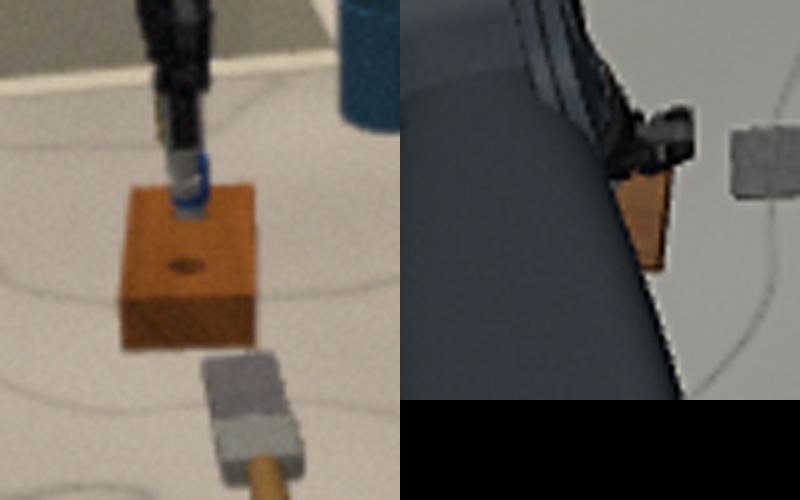

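The nozzle's steel end hangs near the hole line at about (252,179) in the side view, with the spare behind it. The hole is at (252,193). Lowering to just above the block.

Emit:
{"method": "jog_arm", "body": {
  "rows": [
    [[0,0,10],0,0.15],
    [[0,0,20],0,0.15],
    [[0,0,30],0,0.15],
    [[0,0,38],0,0.15],
    [[0,0,38],0,0.15],
    [[0,0,38],0,0.15],
    [[0,0,38],0,0.15]
  ]
}}

```text
clock: 15.25
tcp_pos: [0.5171, 0.1547, 0.0722]
ee_rot: [0.0, -0.0, 1.0, 0.0]
wrist_force: [-0.0, -0.7, -1.1]
width: 0.023
grasp_force: 39.9
```

```bash
python3 - <<'E'
from h import *
to([.516,.155,.06])
s=snap('side','s6')
p=manip.get_obs()['tcp_pos']
print('exp bottom side',proj('side',p-[0,0,.03]))
cv2.imwrite('pics/c6.png',cv2.resize(s[155:215,220:290,::-1],(700,600),interpolation=2))
E
```

```text
t 15.25 tcp [0.5171 0.1547 0.0722] w 0.023 F [-0.0452 -0.7227 -1.146 ] g 39.86077666282654 q [ 0.1664  0.1101 -0.1522  1.3077  0.      0.1661]
x-axis [-1.     -0.0002 -0.0008] yawerr of tool y from world y 0.00023713907927033 shift mm [ 1.0996  0.3252 12.2221]
exp bottom side [252.331  190.1094]
```

View pics/c6.png

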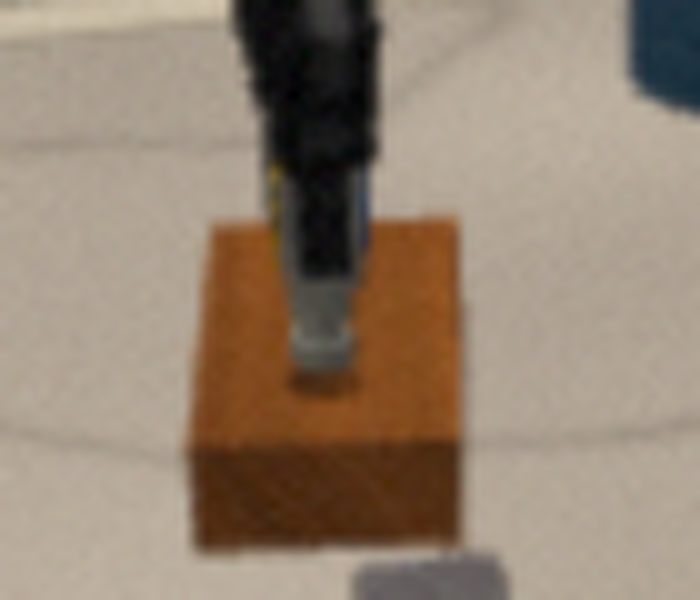

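The plug (centre column about 252.2) hangs directly over the hole's shadow (about 252.3), so x is aligned. Lowering with a force watch.

Emit:
{"method": "jog_arm", "body": {
  "rows": [
    [[0,0,2],0,0.15],
    [[0,0,4],0,0.15],
    [[0,0,6],0,0.15],
    [[0,0,8],0,0.15],
    [[0,0,9],0,0.15],
    [[0,0,10],0,0.15],
    [[0,0,10],0,0.15]
  ]
}}

```text
clock: 16.0
tcp_pos: [0.5171, 0.1547, 0.0634]
ee_rot: [0.001, -0.0, 1.0, 0.0]
wrist_force: [-2.5, -0.4, 5.3]
width: 0.0226
grasp_force: 40.6
```

Emit:
{"method": "jog_arm", "body": {
  "rows": [
    [[0,0,1],0,0.15],
    [[0,0,2],0,0.15],
    [[0,0,2],0,0.15]
  ]
}}

```text
clock: 16.3
tcp_pos: [0.5174, 0.1548, 0.063]
ee_rot: [0.001, -0.0, 1.0, 0.0]
wrist_force: [-3.6, 0.1, 10.5]
width: 0.0227
grasp_force: 41.2
```

```bash
python3 - <<'E'
from h import *
o=manip.get_obs(); print(o['wrist_force'],o['ft_torque'],o['tcp_pos'])
s=snap('side','s7');o=manip.get_obs(); print(o['wrist_force'],o['ft_torque'])
cv2.imwrite('pics/c7.png',cv2.resize(s[155:215,220:290,::-1],(700,600),interpolation=2))
E
```

```text
[-3.595   0.087  10.5076] [-0.1834  1.011  -0.0041] [0.5174 0.1548 0.063 ]
[-4.6068 -0.5823 11.1725] [-0.1613  1.0395 -0.0572]
```

View pics/c7.png

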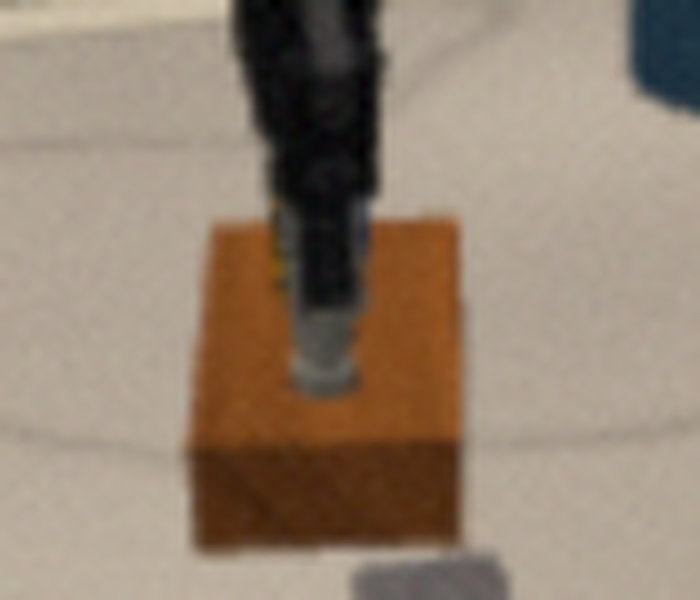

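The nozzle end is resting on the hole's rim. The relative measurements put the target about 0.8 mm further in +y, and the side force says slightly −x. I'll lift, shift and retry.

Emit:
{"method": "jog_arm", "body": {
  "rows": [
    [[0,0,-5],0,0.15],
    [[0.7,0.9,-5],0,0.15],
    [[0.7,0.9,-5],0,0.15],
    [[0.7,0.9,-3],0,0.15],
    [[0.7,0.9,-1],0,0.15],
    [[0.7,0.9,-1],0,0.15],
    [[0.7,0.9,-1],0,0.15]
  ]
}}

```text
clock: 17.05
tcp_pos: [0.5165, 0.1559, 0.0606]
ee_rot: [0.0, -0.0, 1.0, 0.001]
wrist_force: [1.9, 2.3, -0.3]
width: 0.0228
grasp_force: 39.9
```

```bash
python3 - <<'E'
from h import *
o=manip.get_obs(); print(o['wrist_force'],o['ft_torque'],o['tcp_pos'])
E
```

```text
[ 1.9135  2.3177 -0.2529] [ 0.344  -0.3444 -0.0035] [0.5165 0.1559 0.0606]
```

Emit:
{"method": "jog_arm", "body": {
  "rows": [
    [[-0.3,0.4,2],0,0.15],
    [[-0.3,0.4,5],0,0.15],
    [[-0.3,0.4,8],0,0.15],
    [[-0.3,0.4,11],0,0.15],
    [[-0.3,0.4,14],0,0.15],
    [[-0.3,0.4,14],0,0.15]
  ]
}}

```text
clock: 17.65
tcp_pos: [0.5164, 0.1561, 0.0462]
ee_rot: [0.0, -0.0, 1.0, 0.0]
wrist_force: [3.6, 3.6, -3.3]
width: 0.023
grasp_force: 39.6
```

Emit:
{"method": "jog_arm", "body": {
  "rows": [
    [[0,0,1],0,0.15],
    [[0,0,2],0,0.15],
    [[0,0,3],0,0.15],
    [[0,0,3],0,0.15]
  ]
}}

```text
clock: 18.05
tcp_pos: [0.5166, 0.156, 0.044]
ee_rot: [0.0, -0.0, 1.0, 0.0]
wrist_force: [3.2, 3.1, -1.3]
width: 0.0226
grasp_force: 39.9
```

Emit:
{"method": "jog_arm", "body": {
  "rows": [
    [[0,0,0.5],0,0.15],
    [[0,0,1],0,0.15],
    [[0,0,1.5],0,0.15],
    [[0,0,1.5],0,0.15]
  ]
}}

```text
clock: 18.45
tcp_pos: [0.5166, 0.156, 0.0425]
ee_rot: [0.0, -0.0, 1.0, 0.0]
wrist_force: [2.8, 2.3, 0.1]
width: 0.0229
grasp_force: 39.9
```

Emit:
{"method": "jog_arm", "body": {
  "rows": [
    [[-0.4,0.4,0.5],0,0.15],
    [[-0.4,0.4,1],0,0.15],
    [[-0.4,0.4,1.5],0,0.15],
    [[-0.4,0.4,1.5],0,0.15]
  ]
}}

```text
clock: 18.85
tcp_pos: [0.5168, 0.1561, 0.0417]
ee_rot: [0.0, -0.0, 1.0, -0.0]
wrist_force: [-0.3, 2.0, 4.9]
width: 0.0225
grasp_force: 40.5
```

Emit:
{"method": "jog_arm", "body": {
  "rows": [
    [[0,0,0.5],0,0.15],
    [[0,0,1],0,0.15],
    [[0,0,1.5],0,0.15],
    [[0,0,1.5],0,0.15]
  ]
}}

```text
clock: 19.25
tcp_pos: [0.517, 0.1561, 0.0417]
ee_rot: [0.001, -0.0, 1.0, -0.0]
wrist_force: [-1.9, 1.4, 11.2]
width: 0.0224
grasp_force: 41.0
```

It stopped on the hole floor at the expected height (TCP 41.7 mm). Unload, open partway and withdraw.

Emit:
{"method": "jog_arm", "body": {
  "rows": [
    [[0,0,-1.5],0,0.15],
    [[0,0,-2],0,0.25],
    [[0,0,-2],0,0.32],
    [[0,0,-2],0,0.4],
    [[0,0,-2],0,0.42],
    [[0,0,-2],0,0.42],
    [[0,0,-2],0,0.42]
  ],
  "squeeze": 20
}}

```text
clock: 19.95
tcp_pos: [0.5163, 0.1561, 0.0409]
ee_rot: [-0.0, -0.0, 1.0, -0.0]
wrist_force: [1.2, -0.3, -0.4]
width: 0.0356
grasp_force: 0.0
```

Emit:
{"method": "jog_arm", "body": {
  "rows": [
    [[0,0,-6],0,0.42],
    [[0,0,-14],0,0.42],
    [[0,0,-26],0,0.42],
    [[0,0,-45],0,0.42],
    [[0,0,-75],0,0.42],
    [[0,0,-110],0,0.42],
    [[0,0,-150],0,0.42],
    [[0,0,-150],0,0.42]
  ]
}}

```text
clock: 20.75
tcp_pos: [0.5206, 0.157, 0.2001]
ee_rot: [0.007, -0.0, 1.0, 0.001]
wrist_force: [1.2, 0.1, 0.4]
width: 0.0362
grasp_force: 0.0
```

Emit:
{"method": "jog_arm", "body": {
  "rows": [
    [[0,40,0],0,0.42],
    [[0,80,0],0,0.42],
    [[0,120,0],0,0.42],
    [[0,160,0],0,0.42],
    [[0,200,0],0,0.42],
    [[0,200,0],0,0.42],
    [[0,200,0],0,0.42]
  ]
}}

```text
clock: 21.45
tcp_pos: [0.5163, 0.357, 0.1913]
ee_rot: [-0.0, -0.001, 1.0, -0.0]
wrist_force: [0.3, -1.3, 1.2]
width: 0.036
grasp_force: 0.0
```

```bash
python3 - <<'E'
from h import *
to([.516,.155,.06])
s=snap('side','s8');t=snap('top','t8')
print('yel',blobs(s,(22,120,90),(35,255,255),10),'exp top rim',proj('side',(.5165,.1555,.070)),proj('top',(.5165,.1555,.070)))
W=np.zeros((600,800,3),np.uint8)
W[:300,:350]=cv2.resize(s[155:215,220:290,::-1],(350,300),interpolation=2)
W[:300,400:750]=cv2.resize(t[205:265,165:235,::-1],(350,300),interpolation=2)
W[305:600,:393]=cv2.resize(s[:,:,::-1],(393,295),interpolation=3)
W[305:600,400:793]=cv2.resize(t[:,:,::-1],(393,295),interpolation=3)
cv2.imwrite('pics/c8.png',W)
E
```

```text
t 21.45 tcp [0.5163 0.357  0.1913] w 0.036 F [ 0.2805 -1.276   1.1525] g 0.0 q [ 0.4985  0.3159  0.325   1.5802 -0.0005  0.4963]
x-axis [-1.     -0.0022  0.    ] yawerr of tool y from world y 0.0021684650500077792 shift mm [   0.7527 -201.9427  131.459 ]
yel [([248, 181, 8, 11, 58], [251.1, 186.0])] exp top rim [251.5241 181.1853] [208.0447 236.7694]
```

View pics/c8.png

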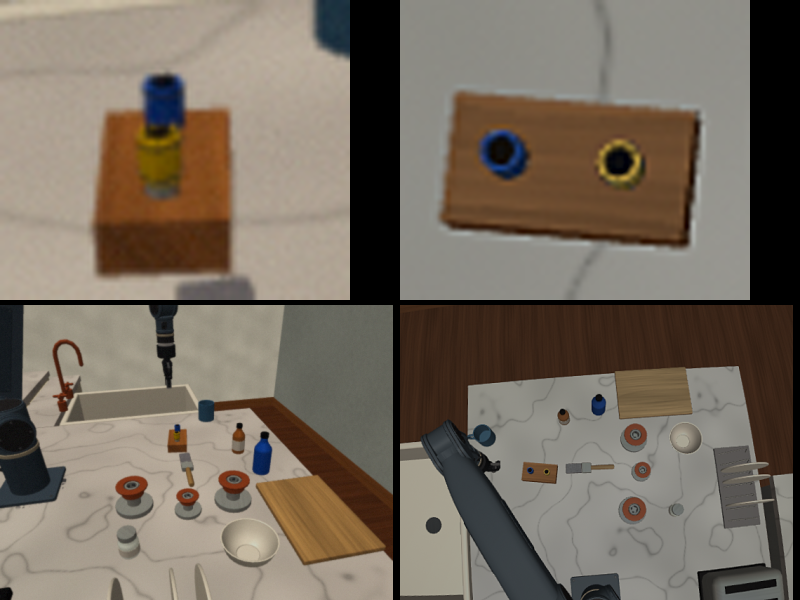

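The yellow nozzle stands upright and home in the block, with its rim at about (252,181) in side and (208.5,237) in top, both as predicted. The spare and the bystanders haven't moved, and the collar is up.

```bash
python3 -c "
from rig import manip
print(manip.finish_job())"
```

```text
the job is handed in; nothing more can be done
None
```

The yellow nozzle is out of the coupling and standing fully home and upright in the block's empty hole. I pressed the collar to a highest reading of about 10 N, it sprang back up, the spare and the other things haven't moved, and the job is handed in at about 21.6 s.

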